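# Refit the splined lever of the selector valve

## Task

Fit the loose lever back on the valve's splined spindle: turn it gently by feel until its keyways match, on the setting that leaves it pointing nearest the red dot, and slide it fully home without forcing it. Then swing the lever, still fully home, gently round to the green post until it just rests against it, and let go. Leave everything else on the bench where it is.

Things in the scene. Friction and masses are not known exactly. Their poses are not given: they have to be found in the camera images.
- valve: Selector valve fixed to the bench: 100 mm square foot, grey body 68 mm across, round white index plate 156 mm across with its top at 47 mm, a red dot on the plate, a green stop post, and a splined spindle standing up in the middle. Origin at the centre of the underside on the spindle's axis, z up; the red dot lies towards its -y. It does not turn with the spindle.
- lever: Loose aluminium lever, 0.13 to 0.21 kg, lying as it is fitted, same way up. Origin: centre of the hub's underside; z up, x along the arm. Hub: twelve-sided ring 36 mm across, 22 mm tall, flats on +y and -y. Arm: bar 14 mm wide, 8 to 16 mm above the underside, to a blue grip. Never press it on the valve with more than 60 N, all its contacts added up (press with about 5 N).
- lever_tip (a point): Centre of the underside of the upright round blue grip (18 mm across, from 0 to 46 mm above the hub's underside) at the arm's end, 85 mm from the hub's axis along the lever's x.
- spindle_top (a point): Centre of the spindle's cone top, 88 mm above the bench (fixed; does not turn). Below it: 8 mm wide cone top, full 16 mm round pilot from 82 down to 72 mm. The spindle turns either way with a steady drag of about 0.12 N m and stays where left. Its starting angle varies and is NOT reported.
- valve_closed (a point): The point 85 mm from the spindle's axis in the direction of the red dot (a flat red spot on the plate), 60 mm above the bench: where lever_tip comes when the seated lever points exactly at the red dot.
- valve_open (a point): Where lever_tip comes when the seated lever's arm just touches the green post: 85 mm from the spindle's axis, 60 mm above the bench, 70 degrees anticlockwise (seen from above) from valve_closed.
- spline_top (a point): On the spindle's axis at the top of its six equal keys, 72 mm above the bench (fixed; does not turn). Keys: 60 degrees apart, 24 mm over the tips, 3.8 mm wide, from 72 down to 60 mm, never lined up with the red dot at first. Here the hub's underside rides until the keyways match.
- seat (a point): On the spindle's axis, centre of the top of the brass collar (28 mm across), 60 mm above the bench: the hub's underside rests here when fully home, 12 mm below spline_top.
- bore (a point): Centre of the lever's bore at the hub's underside. Six lands leave a 17.6 mm bore (0.8 mm clear of the pilot all round), with six keyways between them, one exactly along the lever's x, that take the keys with about 4 degrees of play either way. So it fits in six settings 60 degrees apart.
- green_post (a point): Centre of the top of the green stop post, 89 mm above the bench, 10 mm across, on the plate 60 mm from the spindle's axis, 81.5 degrees anticlockwise (from above) of the red dot. The arm meets it 70 degrees from the red dot.
- red_bottle: Bystander, leave it alone: round bottle full of red medium, white cap, 68 mm across, 150 mm tall. Origin at the centre of its underside.
- clear_bottle: Bystander, leave it alone: round glass bottle, blue cap, 80 mm across, 140 mm tall. Origin at the centre of its underside.
- tip_box: Bystander, leave it alone: yellow pipette-tip box, 85 x 122 x 56 mm. Origin at the centre of its underside.
- reservoir: Bystander, leave it alone: white open trough, 60 x 130 x 30 mm. Origin at the centre of its underside.
- tube_cap: Bystander, leave it alone: red screw cap lying flat, 28 mm across, 12 mm tall. Origin at the centre of its underside.
- locknut: Bystander, leave it alone: brass ring nut lying flat, 30 mm across, 10 mm tall, not needed for this job. Origin at the centre of its underside.
- pipette: Bystander, leave it alone: blue and white hand pipette lying on its side, 230 mm long, about 26 mm thick. Origin at the centre of its underside.
Things that resemble listed ones, but are neither listed nor needed, are in the scene too. What is shaped like the lever but orange or yellow is not meant.

How it is judged:
By the outcome, as a careful person would: the job done as asked, in the order asked, and still so for the second after the job is handed in, with the robot touching nothing.
It also fails if it takes over 72 s, if anything falls off the work surface, if the arm or the gripper's body presses on something with over 40 N, if the wrist force passes 120 N, or if a joint passes its speed limit or range.

## Robot

A 7-joint arm with a two-finger parallel gripper is mounted at the origin on the work surface. World frame = base frame: x ahead of the robot, y to its left, z up, the work surface at z = 0. Lengths are in m, angles in rad, forces in N, time in s.
With the tool pointing down it reaches from about 0.4 to 0.9 m from the base axis. Payload 5.5 kg.
Tool frame: the origin (TCP) lies midway between the tips of the shut fingers; the grasp point (between the pads) lies 19 mm behind it (manip.grip_depth is the distance from the TCP to the grasp point, in m); z points along the fingers, x is the direction in which the jaws open and shut, and the axes are right-handed (so a half turn about z gives the same grasp; the last joint's range is limited). The gripper opens to 92 mm and grips with 3 to 60 N. Pads are 19 mm wide; open, the fingers measure 130 mm over their backs; the gripper's body (75 mm by 190 mm) begins 47 mm behind the grasp point.
Start: joints at [-0.86, 0.501, -0.427, 1.55, 0.221, 1.138, -0.21], TCP at [0.281, 0.586, 0.227] pointing down, gripper open.
Joint ranges: [-2.88, 2.88], [-0.31, 2.03], [-1.54, 1.56], [0.2, 2.42], [-1.41, 4.55], [0.19, 2.02], [-2.57, 2.57]. Speed limits (rad/s): [2.57, 2.57, 3.14, 3.14, 3.14, 3.14, 3.14].

## Interface

Orientations are given as a unit quaternion [x, y, z, w].
In Python, from bench import manip, effector, viewer gives the robot as it stands. Calls block until the motion is done:
- manip.move_pose(position, orientation): joint-space move of the TCP to a pose.
- manip.servo_line(position, ori=None, vel=0.15): straight line of the TCP; ori=None keeps the orientation; vel is the mean speed in m/s.
- manip.movej(angles): joint-space move.
- effector.open_jaws() and effector.close(f_grip=None): open the fingers fully, or close them until they stop; f_grip is the grip in N (None keeps the last).
- manip.sleep(seconds).
- manip.solve_ik(position, orientation): joint angles nearest the present ones, or None.
- viewer.get_image(name): name is "scene" or "top" or "wrist"; returns the picture (384x512x3 uint8, red, green, blue); there is no depth.
- viewer.get_calibration(name): a dict with "vfov" (degrees; the focal length in pixels is half the picture's height over the tangent of half this angle, whatever the lens; pixels are square), "cx", "cy" (the principal point, pixels), "dist_coeffs" ([k1, k2, p1, p2, k3] as OpenCV has them; the pictures are not rectified), "eye" and "attitude" of the camera in the world. Camera axes: x right, y down, z forward; pixel columns grow to the right and rows downward; lengths in m; the calibration is good to about 2 mm. A picture is of the moment at which its call begins: read the wrist's pose just before it. get_calibration takes no time and is no camera call; for the wrist camera it gives the pose at the moment of the call.
A pose or a line that the arm cannot do raises manip.PlanningError and nothing moves.
- manip.hand_in(): hands the job in, once; it reports no verdict.
Readings, each from a call of its own:
- manip.current_clock(): time.
- manip.current_q(): joint angles.
- manip.current_joint_velocities(): joint speeds.
- manip.current_tau(): joint torques, N m.
- manip.current_tool_pos(): TCP position.
- manip.current_tcp_rot(): TCP orientation.
- manip.current_force(): force on the tool from outside, world axes, zero at the start.
- manip.current_wrist_torque(): the same for the moment, N m.
- manip.current_finger_gap(): finger opening in m.
Only numpy, scipy, OpenCV 4.12 (cv2) and the standard library are available. Lean on these libraries where they do the work, as an engineer would, in place of code of your own. Each camera call takes 0.05 s, during which the arm holds its last target. There are 200 camera calls.

## Working session

There is one attempt and no reset: what is moved stays moved. The work goes in short steps, each a Python script; the robot and the scene stay as the last script left them, time stands still between calls to the robot, and variables do not carry over. Pictures are saved under pics/ and viewed, about 8 in all and at most 12, crops included, and the job is handed in when it is done.

```bash
ls; mkdir -p pics; python3 - <<'E'
from bench import manip, effector, viewer
import cv2
for n in ("scene","top"):
    c=viewer.get_calibration(n); print(n,c)
    cv2.imwrite(f"pics/{n}0.png",viewer.get_image(n)[:,:,::-1])
print(viewer.get_calibration("wrist"), manip.current_clock(), manip.grip_depth, manip.current_tcp_rot(), manip.current_force())
a=cv2.imread("pics/scene0.png");b=cv2.imread("pics/top0.png")
cv2.imwrite("pics/top0b.png",cv2.resize(b,(800,600),interpolation=cv2.INTER_CUBIC))
E
```

```text
pics
scene {'vfov': 42.81069292301743, 'cx': 261.11588828934305, 'cy': 187.03440181962148, 'dist_coeffs': array([0.07150768, 0.        , 0.        , 0.        , 0.        ]), 'eye': array([ 1.07559722, -0.83440373,  1.13286807]), 'attitude': array([ 0.90040448,  0.2475343 , -0.10188553, -0.34295462])}
top {'vfov': 51.84358571628661, 'cx': 252.79873807059565, 'cy': 193.69963998324437, 'dist_coeffs': array([-0.06195096,  0.        ,  0.        ,  0.        ,  0.        ]), 'eye': array([ 0.49607259, -0.01166186,  1.28029822]), 'attitude': array([ 0.71578434, -0.69766149,  0.02275024, -0.02009111])}
{'vfov': 69.76619944597125, 'cx': 253.52294008490503, 'cy': 194.25872953763533, 'dist_coeffs': array([-0.02403787,  0.        ,  0.        ,  0.        ,  0.        ]), 'eye': array([0.21872694, 0.61441189, 0.3843162 ]), 'attitude': array([0.83906644, 0.52846772, 0.06823176, 0.10969869])} 0.1 0.0188 [ 8.46448746e-01  5.32469464e-01 -7.74318851e-04  4.36749731e-04] [-0.17506645 -0.17960884  0.26548168]
```

View pics/top0b.png

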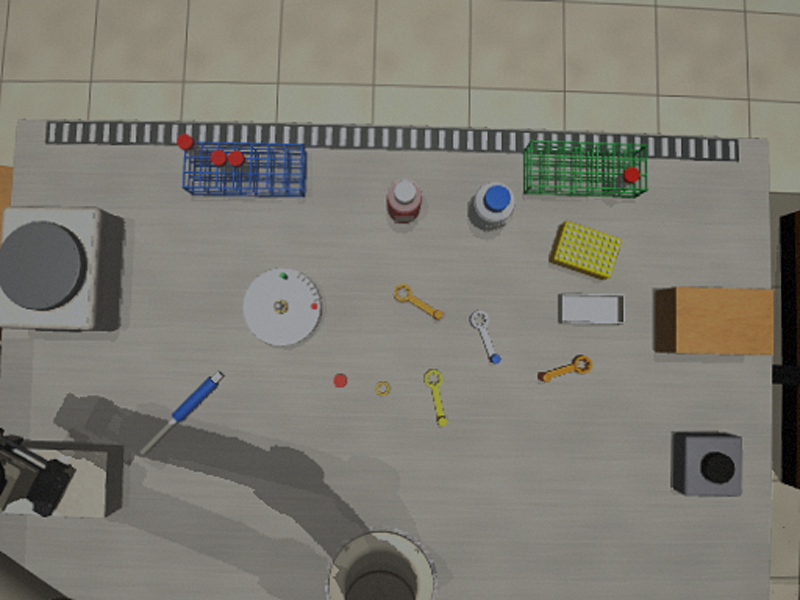

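View pics/scene0.png

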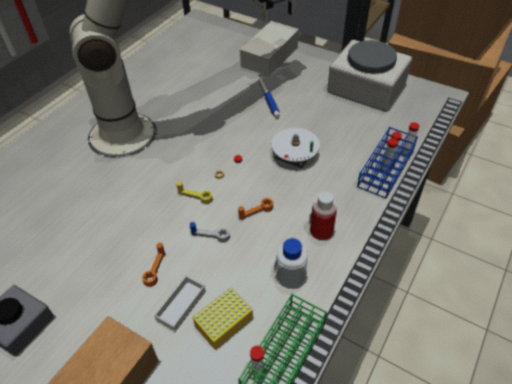

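```bash
cat > h.py <<'E'
import numpy as np, cv2
from scipy.spatial.transform import Rotation as R
from bench import manip, effector, viewer
def down(yaw):  # tool z down, tool x (jaw axis) at yaw in the world
    c,s=np.cos(yaw),np.sin(yaw)
    return R.from_matrix([[c,s,0],[s,-c,0],[0,0,-1]]).as_quat()
def yaw_now():
    m=R.from_quat(manip.current_tcp_rot()).as_matrix(); return np.arctan2(m[1,0],m[0,0])
def K(c):
    f=192/np.tan(np.radians(c["vfov"])/2); return np.array([[f,0,c["cx"]],[0,f,c["cy"]],[0,0,1]])
def onplane(c,px,z):
    px=np.array(px,float).reshape(-1,1,2)
    u=cv2.undistortPoints(px,K(c),c["dist_coeffs"]).reshape(-1,2)
    d=R.from_quat(c["attitude"]).apply(np.c_[u,np.ones(len(u))])
    return c["eye"]+d*((z-c["eye"][2])/d[:,2])[:,None]
def project(c,P):
    r=R.from_quat(c["attitude"]).inv(); 
    return cv2.projectPoints(np.array(P,float).reshape(-1,1,3),r.as_rotvec(),r.apply(-c["eye"]),K(c),c["dist_coeffs"])[0].reshape(-1,2)
def blobs(mask,amin=15):
    n,l,s,ce=cv2.connectedComponentsWithStats(mask.astype(np.uint8)); 
    return [(int(s[i,4]),ce[i].round(1),s[i,:4]) for i in range(1,n) if s[i,4]>=amin]
def shot(name,fn):
    c=viewer.get_calibration(name); im=viewer.get_image(name); cv2.imwrite(fn,im[:,:,::-1]); return c,im
E
python3 - <<'E'
from h import *
c=viewer.get_calibration("top")
for n,p,z in [("plate",(180.8,196.5),.047),("dot",(201.3,196.2),.047),("post",(181.5,176.5),.089),("hub",(307.8,204.8),.022),("grip",(316.8,229.1),.046),("redb",(259,122),.15),("clear",(318,126),.14),("orange1",(280,202),.04)]:
    print(n,onplane(c,[p],z).round(4))
im=cv2.imread("pics/scene0.png"); cs=viewer.get_calibration("scene")
print("scene dot",onplane(cs,[(286,156.5)],.047),"hub",onplane(cs,[(223,235)],.022))
w=viewer.get_calibration("wrist"); T=R.from_quat(manip.current_tcp_rot())
print("cam in tool",T.inv().apply(w["eye"]-manip.current_tool_pos()),(T.inv()*R.from_quat(w["attitude"])).as_matrix().round(3), np.degrees(yaw_now()))
E
```

```text
plate [[0.5564 0.2097 0.047 ]]
dot [[0.559  0.1455 0.047 ]]
post [[0.6151 0.2023 0.089 ]]
hub [[ 0.5415 -0.1918  0.022 ]]
grip [[ 0.4655 -0.2179  0.046 ]]
redb [[ 0.7737 -0.0277  0.15  ]]
clear [[ 0.7692 -0.2013  0.14  ]]
orange1 [[ 0.5474 -0.1015  0.04  ]]
scene dot [[0.56101275 0.14379732 0.047     ]] hub [[ 0.5491014  -0.19636289  0.022     ]]
cam in tool [-0.00111186 -0.06891852 -0.15853044] [[ 1.     0.001  0.001]
 [-0.001  0.967  0.256]
 [-0.    -0.256  0.967]] 64.34495066655279
```

```bash
python3 - <<'E'
from h import *
L=[.5415,-.192]; V=[.5585,.2085]
for s in (90,-90):
    print("s",s)
    for nm,p,z,a in [("pick",L,.003,-161),("lift",L,.13,-161)]+[("v",V,.065,a) for a in (-135,-120,-90,-60,-20,-10)]+[("vhi",V,.2,-90)]:
        q=manip.solve_ik(p+[z],down(np.radians(a+s))); print(nm,a,None if q is None else np.round(q,2))
E
```

```text
s 90
pick -161 [ 0.1   0.66  0.25  1.89 -0.27  0.62 -0.72]
lift -161 [ 0.03  0.46  0.33  1.85 -0.19  0.86 -0.78]
v -135 [-0.44  0.57  0.05  1.82 -0.04  0.75 -1.15]
v -120 [-0.4   0.57 -0.01  1.82  0.01  0.75 -0.93]
v -90 [-0.31  0.57 -0.12  1.81  0.09  0.76 -0.48]
v -60 [-0.24  0.58 -0.21  1.81  0.17  0.77 -0.02]
v -20 [-0.14  0.6  -0.34  1.81  0.27  0.78  0.6 ]
v -10 [-0.13  0.6  -0.36  1.81  0.28  0.79  0.77]
vhi -90 [-0.3   0.4  -0.13  1.73  0.06  1.02 -0.45]
s -90
pick -161 [ 0.45  0.65 -0.2   1.88  0.2   0.63  2.03]
lift -161 [ 0.33  0.45 -0.04  1.84  0.02  0.86  2.18]
v -135 [-0.01  0.63 -0.52  1.8   0.41  0.82  1.62]
v -120 [ 0.03  0.65 -0.57  1.8   0.46  0.83  1.85]
v -90 [ 0.1   0.68 -0.68  1.8   0.55  0.86  2.3 ]
v -60 [-1.24  1.13  1.35  1.84 -1.18  1.26 -2.12]
v -20 [-0.61  0.59  0.27  1.82 -0.22  0.76 -2.14]
v -10 [-0.58  0.58  0.24  1.82 -0.19  0.76 -1.99]
vhi -90 [ 0.13  0.49 -0.71  1.71  0.36  1.07  2.45]
```

```bash
python3 - <<'E'
from h import *
import pickle
manip.move_pose([.5585,.2085,.20],down(0)); print(manip.current_clock())
c,im=shot("wrist","pics/wv.png"); cals={"v":c}
print(manip.current_tool_pos(),manip.current_force())
manip.move_pose([.515,-.202,.13],down(np.radians(-71))) if manip.solve_ik([.515,-.202,.13],down(np.radians(-71))) is not None and 0 else manip.move_pose([.515,-.202,.15],down(np.radians(-161+90)))
print(manip.current_clock())
c,im=shot("wrist","pics/wl.png"); cals["l"]=c; pickle.dump(cals,open("cals.pkl","wb"))
a=cv2.imread("pics/wv.png");b=cv2.imread("pics/wl.png")
cv2.imwrite("pics/both.png",np.vstack([cv2.resize(a,(400,300),interpolation=cv2.INTER_AREA),cv2.resize(b,(400,300),interpolation=cv2.INTER_AREA)]))
cv2.imwrite("pics/wv2.png",cv2.resize(a,(800,600),interpolation=cv2.INTER_CUBIC))
cv2.imwrite("pics/wl2.png",cv2.resize(b,(800,600),interpolation=cv2.INTER_CUBIC))
E
```

```text
1.8167
[0.55775842 0.21080557 0.20003498] [-0.23127003 -0.23103505 -0.09595796]
3.4
```

View pics/wv2.png

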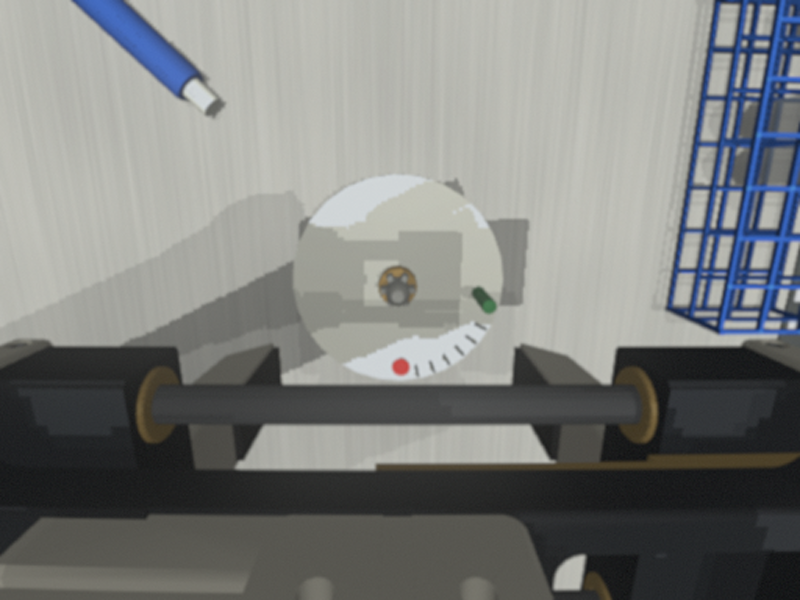

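View pics/wl2.png

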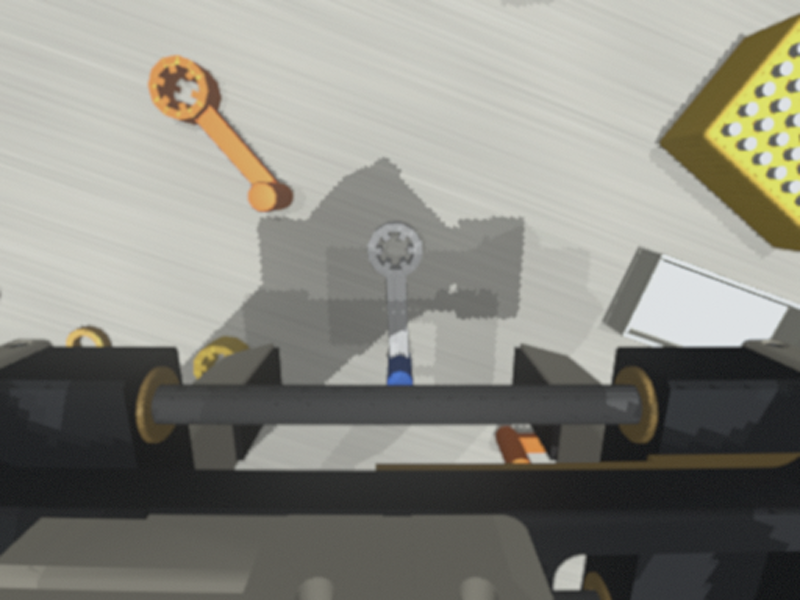

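```bash
python3 - <<'E'
from h import *
import pickle
cals=pickle.load(open("cals.pkl","rb"))
v=cv2.imread("pics/wv.png").astype(int); c=cals["v"]
B,G,Rr=v[...,0],v[...,1],v[...,2]
for a,ce,s in blobs((Rr>130)&(G<100)&(B<110)): print("red",a,ce,onplane(c,[ce],.047).round(4))
print("cone",onplane(c,[(398/1.5625,296/1.5625)],.088).round(4),"collar",onplane(c,[(397/1.5625,285/1.5625)],.06).round(4))
print("post",onplane(c,[(489/1.5625,306/1.5625)],.089).round(4))
# plate outline points read off the picture (view px): left,right,top extremes ; test with predicted circle later
for e in [(293,278),(503,280),(397,174),(398,381)]: print("plate edge",onplane(c,[np.array(e)/1.5625],.047).round(4))
l=cals["l"]
h=onplane(l,[(395/1.5625,248/1.5625)],.022)[0]; g=onplane(l,[(398/1.5625,320/1.5625)],.016)[0]
ang=np.arctan2(*(g-h)[1::-1]); print("hub",h.round(4),"ang",np.degrees(ang), manip.current_tool_pos())
manip.servo_line([h[0],h[1],.07],down(ang+np.pi/2),vel=.1)
manip.sleep(.2); print(manip.current_tool_pos(),manip.current_clock(),np.degrees(yaw_now()))
c,im=shot("wrist","pics/wl3.png"); cals["l3"]=c; pickle.dump(cals,open("cals.pkl","wb"))
b=cv2.imread("pics/wl3.png")[130:255,190:320]; a=cv2.imread("pics/wv.png")[105:245,180:325]
a=cv2.resize(a,(400,386),interpolation=cv2.INTER_CUBIC); b=cv2.resize(b,(400,386),interpolation=cv2.INTER_CUBIC)
cv2.imwrite("pics/crop1.png",np.hstack([a,b]))
E
```

```text
red 64 [256.1 234.3] [[0.5606 0.1459 0.047 ]]
cone [[0.5584 0.2121 0.088 ]] collar [[0.5578 0.2133 0.06  ]]
post [[0.6176 0.206  0.089 ]]
plate edge [[0.481  0.2154 0.047 ]]
plate edge [[0.6362 0.2146 0.047 ]]
plate edge [[0.5574 0.2894 0.047 ]]
plate edge [[0.559  0.1332 0.047 ]]
hub [ 0.5446 -0.1896  0.022 ] ang -158.43567289698873 [ 0.5161485  -0.19979437  0.15009323]
[ 0.54493888 -0.18991919  0.07072506] 4.6583 -68.45799910623488
```

View pics/crop1.png

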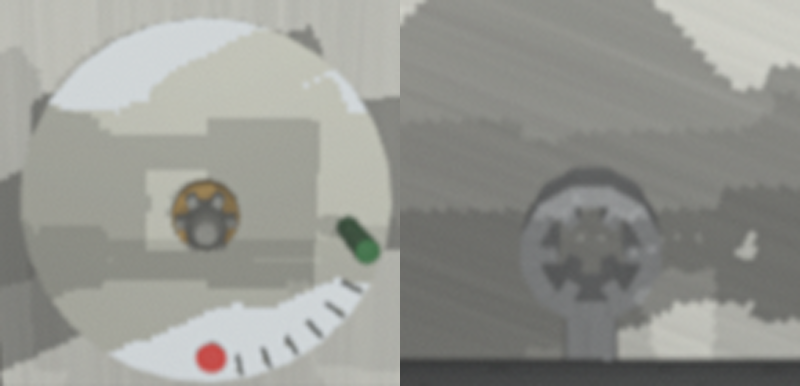

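```bash
python3 - <<'E'
from h import *
import pickle
cals=pickle.load(open("cals.pkl","rb"))
h=onplane(cals["l3"],[(251.75,210.6)],.022)[0]; g=onplane(cals["l3"],[((590-400)/400*130+190,130+345/386*125)],.016)[0]
a=np.degrees(np.arctan2(*(g-h)[1::-1])); print("hub",h.round(4),"arm",a)
manip.servo_line([h[0],h[1],.005],vel=.08); manip.sleep(.2)
print(manip.current_tool_pos(),manip.current_force())
effector.close(25); manip.sleep(.1)
print("gap",manip.current_finger_gap(),manip.current_force(),manip.current_wrist_torque(),np.degrees(yaw_now()))
p=manip.current_tool_pos()
manip.servo_line([p[0],p[1],.15],vel=.15); manip.sleep(.2)
print("gap",manip.current_finger_gap(),manip.current_force(),manip.current_wrist_torque(),manip.current_clock())
# view of the spindle with the hub in hand, lever at -90 : yaw 0, tool +y = world -y
yaw=np.radians(2.); ty=np.array([np.sin(yaw),-np.cos(yaw)])
q=np.array([.5585,.2115])+.055*ty
manip.move_pose([q[0],q[1],.155],down(yaw)); manip.sleep(.25)
print(manip.current_tool_pos(),np.degrees(yaw_now()),manip.current_clock(),manip.current_finger_gap(),manip.current_force())
c,im=shot("wrist","pics/wh.png"); cals["h"]=c; cals["hp"]=(manip.current_tool_pos(),yaw_now()); pickle.dump(cals,open("cals.pkl","wb"))
b=cv2.imread("pics/wh.png"); 
cv2.imwrite("pics/wh2.png",cv2.resize(b[60:260,150:370],(660,600),interpolation=cv2.INTER_CUBIC))
E
```

```text
hub [ 0.5443 -0.1894  0.022 ] arm -158.57000467817684
[ 0.54478093 -0.18951282  0.00561004] [ 0.1430998   0.28713007 -0.54938281]
gap 0.03547933691633511 [-0.53160389  0.39632944 -0.2361903 ] [-0.0817544   0.16695658  0.01161736] -68.4354565419501
gap 0.03571960900563108 [ 0.32402301  0.2428087  -1.67992646] [-0.04843795  0.10956005 -0.06216044] 8.2083
[0.56075983 0.1550421  0.15494187] 1.8555097393203965 9.7667 0.035766486919153816 [ 0.64728966 -0.17619242 -2.1257193 ]
```

View pics/wh2.png

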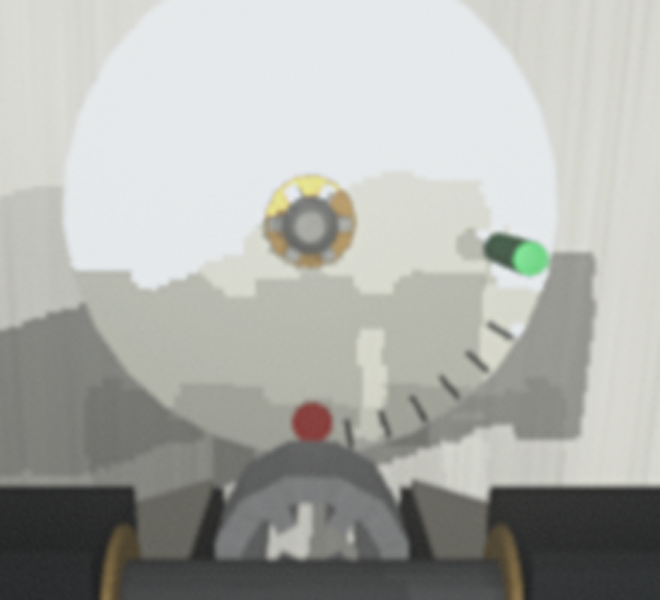

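```bash
python3 - <<'E'
from h import *
import pickle
cals=pickle.load(open("cals.pkl","rb")); c=cals["h"]; p,yw=cals["hp"]
im=cv2.imread("pics/wh.png")
cone=onplane(c,[(253.3,134.7)],.088)[0]
v=im.astype(int); 
red=[b for b in blobs((v[...,2]>110)&(v[...,1]<80)&(v[...,0]<90)) ]; 
dots=[(a,onplane(c,[ce],.047)[0].round(4)) for a,ce,s in red]
gr=[(a,ce,onplane(c,[ce],.089)[0].round(4)) for a,ce,s in blobs((v[...,1]>150)&(v[...,0]<150)&(v[...,2]<120))]
print("cone",cone.round(4),dots,gr)
# collar (brass) outline -> circle at z=.060
hsv=cv2.cvtColor(im,cv2.COLOR_BGR2HSV)
m=((hsv[...,1]>75)&(hsv[...,0]>10)&(hsv[...,0]<35)).astype(np.uint8); m[:110]=0;m[160:]=0;m[:,:225]=0;m[:,285:]=0
cnt=np.vstack(cv2.findContours(m,0,cv2.CHAIN_APPROX_NONE)[0]); hull=cv2.convexHull(cnt)
(ex,ey),r=cv2.minEnclosingCircle(hull); print("collar px",ex,ey,r,onplane(c,[(ex,ey)],.06)[0].round(4))
# polar samples of saturation round the spline top
th=np.radians(np.arange(0,360,4))
for ctr in (cone[:2],onplane(c,[(ex,ey)],.06)[0][:2]):
  S=[]
  for rr in (.0095,.0105,.0115):
    P=np.c_[ctr[0]+rr*np.cos(th),ctr[1]+rr*np.sin(th),np.full(len(th),.072)]
    uv=project(c,P).astype(np.float32)
    S.append(cv2.remap(hsv[...,1],uv[:,:1],uv[:,1:],cv2.INTER_LINEAR).ravel().astype(float))
  s=np.mean(S,0); print(s.round(0).astype(int).tolist())
  z=np.sum(s*np.exp(1j*6*th)); print("key phase deg mod 60:",np.degrees(np.angle(-z))/6)
cv2.imwrite("pics/spin.png",cv2.resize(im[110:160,225:285],(720,600),interpolation=cv2.INTER_CUBIC))
E
```

```text
cone [0.5581 0.2125 0.088 ] [(113, array([0.5605, 0.1457, 0.047 ])), (22, array([ 0.795 , -0.0697,  0.047 ]))] [(24, array([328.3, 146.8]), array([0.619 , 0.2051, 0.089 ]))]
collar px 253.14659118652344 133.41885375976562 14.698578834533691 [0.5579 0.2123 0.06  ]
[20, 23, 36, 60, 87, 100, 104, 103, 105, 103, 104, 98, 82, 49, 24, 14, 13, 15, 28, 62, 87, 96, 96, 94, 93, 94, 93, 80, 46, 18, 11, 10, 10, 15, 44, 78, 93, 95, 96, 98, 99, 96, 85, 55, 25, 10, 9, 14, 28, 57, 80, 91, 94, 96, 96, 95, 85, 61, 30, 13, 10, 11, 20, 47, 75, 91, 92, 92, 93, 94, 91, 78, 50, 25, 13, 11, 17, 36, 69, 92, 99, 101, 101, 105, 103, 99, 85, 59, 31, 20]
key phase deg mod 60: 1.915995464778299
[17, 19, 29, 52, 83, 99, 104, 104, 105, 104, 103, 99, 80, 46, 19, 11, 9, 13, 29, 65, 89, 96, 96, 94, 93, 94, 90, 71, 34, 14, 10, 10, 9, 21, 55, 86, 95, 96, 97, 99, 98, 94, 81, 48, 20, 11, 12, 18, 35, 64, 85, 93, 97, 97, 99, 97, 88, 64, 32, 14, 11, 11, 21, 45, 74, 90, 92, 92, 93, 94, 92, 83, 60, 32, 16, 12, 14, 28, 58, 86, 98, 100, 101, 104, 105, 100, 90, 66, 36, 21]
key phase deg mod 60: 1.9073172873871262
```

View pics/spin.png

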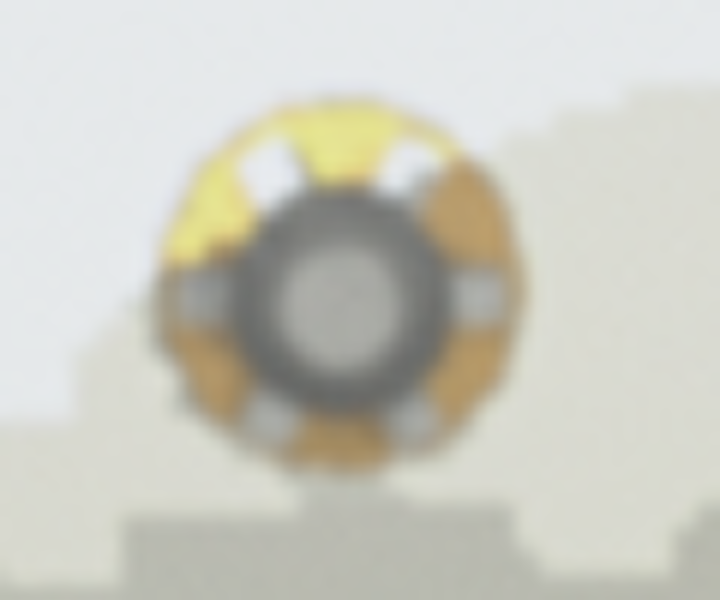

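```bash
cat >> h.py <<'E'
def F(n=4):
    f=[];t=[]
    for _ in range(n): f.append(manip.current_force()); t.append(manip.current_wrist_torque()); manip.sleep(.02)
    return np.mean(f,0),np.mean(t,0)
E
python3 - <<'E'
from h import *
import pickle
cals=pickle.load(open("cals.pkl","rb")); c=cals["h"]; p,yw=cals["hp"]
tx=np.array([np.cos(yw),np.sin(yw)]); ty=np.array([np.sin(yw),-np.cos(yw)])
hub=onplane(c,[(254.0,246.7)],p[2]+.0164)[0][:2]-p[:2]
bx=hub@tx; s=np.array([.5580,.2124])-p[:2]
print("bias x",bx,"hub app y",hub@ty,"spindle in tool",s@tx,s@ty)
tgt=p[:2]+tx*(s@tx-bx)+ty*(s@ty-.0004); print("target",tgt)
yaw=np.radians(2)
f0,t0=F(); print("base",f0.round(2),t0.round(3))
manip.servo_line([*tgt,.118],down(yaw),vel=.1); manip.servo_line([*tgt,.097],vel=.04); manip.sleep(.15)
print(manip.current_tool_pos(),(F()[0]-f0).round(2))
z=.097
while z>.079:
    z-=.003; manip.servo_line([*tgt,z],vel=.03); f,t=F(2)
    print(round(z,4),manip.current_tool_pos().round(4),(f-f0).round(2),(t-t0).round(3))
    if np.linalg.norm(f-f0)>8: break
print(manip.current_clock()); pickle.dump((tgt,f0,t0),open("st.pkl","wb"))
E
```

```text
bias x -0.00022093380494529096 hub app y 0.000739806506238264 spindle in tool -0.0007925957240201696 -0.05697070614674637
target [0.5582076  0.21280708]
base [-0.06 -0.26 -0.89] [-0.062  0.026 -0.014]
[0.55845287 0.21293112 0.0972929 ] [ 0.26  0.17 -0.45]
0.094 [0.558  0.2127 0.0938] [ 0.13  0.24 -0.28] [0.008 0.025 0.009]
0.091 [0.5581 0.2128 0.0908] [ 0.22 -0.33  0.15] [-0.001  0.022  0.001]
0.088 [0.5581 0.2128 0.0878] [-0.39  0.63 -0.68] [-0.007 -0.004 -0.028]
0.085 [0.5581 0.2128 0.0848] [0.2  0.21 0.6 ] [ 0.038  0.022 -0.038]
0.082 [0.5581 0.2128 0.0818] [ 0.19 -0.01 -0.68] [-0.012  0.056 -0.001]
0.079 [0.558  0.2128 0.0788] [-0.05  0.36 -0.32] [ 0.031 -0.006  0.024]
13.3
```

```bash
python3 - <<'E'
from h import *
import pickle
tgt,f0,t0=pickle.load(open("st.pkl","rb"))
z=.079
while z>.0745:
    z-=.0005; manip.servo_line([*tgt,z],vel=.02); f,t=F(3); f=f-f0
    print(round(z,4),manip.current_tool_pos()[2].round(4),f.round(2))
    if f[2]>3.5: break
print(manip.current_clock())
a=2.
if f[2]>3:
  while a<40:
    a+=2; manip.servo_line([*tgt,z],down(np.radians(a)),vel=.05); f,t=F(3); f=f-f0
    print(a,np.degrees(yaw_now()).round(1),manip.current_tool_pos().round(4),f.round(2),(t-t0).round(3)[2],manip.current_clock())
    if f[2]<1.5: break
    if np.linalg.norm(f[:2])>6 or f[2]>12: break
    if f[2]<4: z-=.0003
    if f[2]>7: z+=.0003
pickle.dump((tgt,f0,t0,z,a),open("st2.pkl","wb"))
E
```

```text
0.0785 0.0785 [-0.1   0.13 -0.22]
0.078 0.078 [ 0.02  0.06 -0.03]
0.0775 0.0775 [-0.1  -0.15 -0.3 ]
0.077 0.077 [-0.06  0.55 -0.19]
0.0765 0.0769 [-1.77 -0.39  4.81]
14.8
4.0 4.0 [0.5585 0.2129 0.0768] [-1.27  0.27  5.65] 0.029 15.1
6.0 5.9 [0.5586 0.213  0.0768] [-0.9   0.34  5.99] -0.006 15.4
8.0 7.9 [0.5588 0.213  0.0769] [-0.4   0.1   6.02] 0.012 15.7
10.0 9.9 [0.5588 0.213  0.0769] [-0.06  0.21  6.37] -0.004 16.0
12.0 11.9 [0.5588 0.2131 0.0768] [-0.14 -0.07  6.09] -0.008 16.3
14.0 13.9 [0.5588 0.2131 0.0768] [0.07 0.76 6.14] -0.032 16.6
16.0 15.9 [0.5588 0.2131 0.0768] [0.25 0.72 6.06] 0.018 16.9
18.0 17.9 [0.5587 0.213  0.0767] [0.5  0.53 5.79] -0.014 17.2
20.0 19.9 [0.5586 0.213  0.0767] [1.06 0.71 5.74] -0.018 17.5
22.0 21.9 [0.5583 0.2129 0.0765] [1.28 0.53 5.28] 0.006 17.8
24.0 23.9 [0.558  0.2127 0.0763] [0.89 0.51 3.3 ] 0.022 18.1
26.0 25.9 [0.5579 0.2128 0.0757] [ 2.36  1.18 -0.16] 0.027 18.4
```

```bash
python3 - <<'E'
from h import *
import pickle
tgt,f0,t0,z,a=pickle.load(open("st2.pkl","rb"))
a=30; z=.0757
manip.servo_line([*tgt,z],down(np.radians(a)),vel=.05); f,t=F(3);print((f-f0).round(2),(t-t0).round(3))
while z>.0625:
    z-=.001 if z>.0665 else .0005
    manip.servo_line([*tgt,z],vel=.02); f,t=F(3); f=f-f0;t=t-t0
    print(round(z,4),manip.current_tool_pos().round(4),np.degrees(yaw_now()).round(1),f.round(2),t[2].round(3))
    if f[2]>4.5 or np.linalg.norm(f[:2])>8: break
    tgt=tgt+np.clip(f[:2]*.0001,-.0003,.0003)
print(manip.current_clock()); pickle.dump((tgt,f0,t0,z,a),open("st3.pkl","wb"))
E
```

```text
[ 1.71  1.36 -0.9 ] [ 0.267 -0.325  0.019]
0.0747 [0.5578 0.2127 0.0744] 30.0 [ 0.71  1.11 -0.88] 0.015
0.0737 [0.558  0.2128 0.0736] 30.0 [ 0.65  0.52 -0.57] 0.058
0.0727 [0.5582 0.2129 0.0726] 30.0 [-0.02  1.11 -0.52] -0.0
0.0717 [0.5583 0.2131 0.0717] 30.0 [-0.53 -0.03 -0.03] 0.003
0.0707 [0.5582 0.2131 0.0706] 30.0 [ 0.33  0.85 -0.36] 0.019
0.0697 [0.5583 0.2131 0.0696] 30.0 [ 0.31 -0.22 -0.33] 0.03
0.0687 [0.5583 0.2131 0.0686] 30.0 [ 0.18  0.2  -0.1 ] 0.04
0.0677 [0.5583 0.2131 0.0677] 30.0 [-0.22  0.4  -0.78] 0.017
0.0667 [0.5583 0.2132 0.0667] 30.0 [ 0.14  0.48 -0.18] 0.046
0.0657 [0.5583 0.2132 0.0657] 30.0 [ 0.15  0.28 -0.27] 0.001
0.0652 [0.5584 0.2133 0.0652] 30.0 [0.09 0.33 0.21] 0.004
0.0647 [0.5585 0.2134 0.0649] 30.0 [-0.77 -0.08  2.84] 0.037
0.0642 [0.5585 0.2133 0.0649] 30.0 [-2.2  -0.49  6.68] 0.042
22.6
```

```bash
python3 - <<'E'
from h import *
import pickle
tgt,f0,t0,z,a=pickle.load(open("st3.pkl","rb"))
z=.0645
while a<76:
    a+=2 if a<64 else (1 if a<68 else .5)
    manip.servo_line([*tgt,z],down(np.radians(a)),vel=.05); f,t=F(3); f=f-f0;t=t-t0
    print(a,np.degrees(yaw_now()).round(2),manip.current_tool_pos().round(4),f.round(2),t[2].round(3))
    if t[2]<-.38 or np.linalg.norm(f[:2])>9 or f[2]>12: break
    tgt=tgt+np.clip(f[:2]*.00008,-.0003,.0003)
    z+=np.clip((f[2]-4)*.00004,-.0002,.0002)
print(manip.current_clock(),manip.current_finger_gap()); pickle.dump((tgt,f0,t0,z,a),open("st4.pkl","wb"))
E
```

```text
32 31.95 [0.5586 0.2134 0.0649] [-0.51 -0.26  5.36] 0.037
34 33.92 [0.5587 0.2135 0.0649] [-0.91 -0.5   5.84] 0.026
36 35.9 [0.5586 0.2134 0.0649] [-0.45 -0.55  6.45] 0.052
38 37.88 [0.5584 0.2133 0.0649] [-0.38  0.2   6.07] 0.016
40 39.89 [0.5584 0.2133 0.0649] [0.04 0.28 5.56] -0.02
42 41.92 [0.5584 0.2133 0.0649] [0.56 0.5  5.29] -0.019
44 43.93 [0.5584 0.2133 0.0649] [0.92 0.46 5.03] -0.033
46 45.93 [0.5584 0.2133 0.065 ] [ 1.35 -0.75  4.06] -0.049
48 47.93 [0.5583 0.2133 0.0649] [0.99 0.32 4.05] -0.035
50 49.94 [0.5583 0.2133 0.065 ] [0.86 0.5  3.77] -0.034
52 51.94 [0.5584 0.2133 0.0649] [0.32 0.09 4.51] -0.05
54 53.93 [0.5584 0.2132 0.0649] [ 0.25 -0.08  4.94] -0.041
56 55.94 [0.5584 0.2133 0.0649] [-0.18 -0.51  4.39] -0.049
58 57.93 [0.5584 0.2132 0.065 ] [-0.26  0.3   3.75] -0.053
60 59.94 [0.5584 0.2132 0.0649] [-0.06 -0.28  3.78] -0.04
62 61.93 [0.5584 0.2132 0.0649] [-1.3  -0.3   3.71] -0.056
64 63.93 [0.5583 0.2132 0.065 ] [-0.47  0.09  4.07] -0.047
65 64.99 [0.5584 0.2133 0.065 ] [-0.13 -0.19  3.23] -0.054
66 66.0 [0.5584 0.2132 0.065 ] [-0.67 -0.4   3.34] -0.053
67 67.0 [0.5583 0.2132 0.0649] [-0.35 -0.29  2.83] -0.051
68 68.0 [0.5583 0.2132 0.0649] [-1.18 -0.34  3.86] -0.06
68.5 68.5 [0.5583 0.2132 0.0649] [-0.12  0.24  3.19] -0.075
69.0 69.0 [0.5583 0.2133 0.0649] [ 0.04 -0.28  3.53] -0.08
69.5 69.51 [0.5583 0.2132 0.0649] [ 0.35 -0.32  4.25] -0.082
70.0 70.0 [0.5583 0.2132 0.0649] [-0.14  0.24  4.48] -0.077
70.5 70.5 [0.5583 0.2132 0.0649] [0.1  0.03 4.39] -0.07
71.0 71.0 [0.5583 0.2132 0.0649] [0.55 0.21 4.55] -0.097
71.5 71.51 [0.5583 0.2132 0.0649] [ 0.85 -0.42  4.48] -0.082
72.0 72.0 [0.5583 0.2132 0.0649] [0.28 0.62 4.93] -0.074
72.5 72.5 [0.5583 0.2132 0.065 ] [0.25 0.02 4.39] -0.038
73.0 72.99 [0.5583 0.2132 0.0649] [0.29 0.77 4.06] -0.159
73.5 73.47 [0.5583 0.2131 0.0649] [-0.18  0.25  4.71] -0.465
32.2 0.03559512628924014
```

```bash
python3 - <<'E'
from h import *
import pickle
tgt,f0,t0,z,a=pickle.load(open("st4.pkl","rb"))
manip.servo_line([*tgt,.0648],down(np.radians(73.1)),vel=.05); f,t=F(4); print((f-f0).round(2),(t-t0).round(3),manip.current_tool_pos().round(4))
effector.open_jaws(); manip.sleep(.1); print(manip.current_finger_gap(),F()[0].round(2))
manip.servo_line([*tgt,.13],vel=.08)
yw=np.radians(73.1); ty=np.array([np.sin(yw),-np.cos(yw)])
q=tgt-0*ty
manip.servo_line([*(tgt+.03*ty),.19],vel=.12); manip.sleep(.25)
c,im=shot("wrist","pics/wf.png"); pickle.dump(c,open("cf.pkl","wb")); print(manip.current_clock())
cv2.imwrite("pics/wf2.png",cv2.resize(im[40:260,130:380,::-1],(682,600),interpolation=cv2.INTER_CUBIC))
E
```

```text
[-0.68 -0.04  6.03] [-0.053  0.167 -0.223] [0.5583 0.2131 0.0649]
0.09188429787741798 [-0.05  0.12  0.02]
35.675
```

View pics/wf2.png

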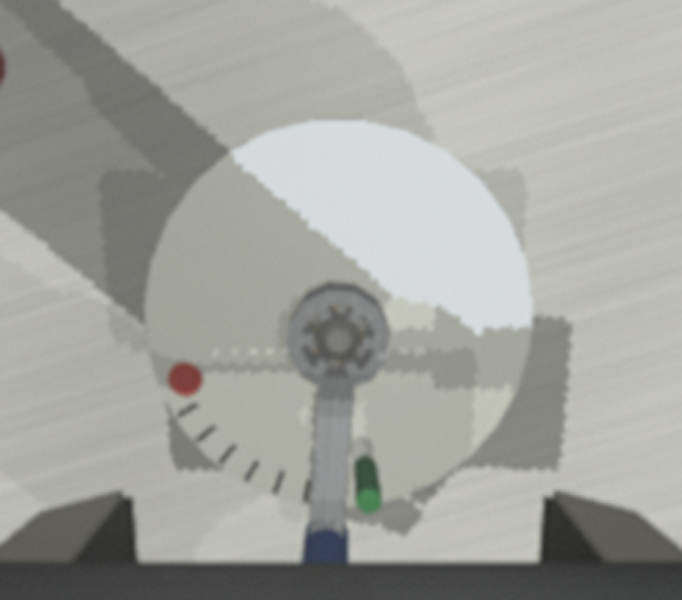

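```bash
python3 - <<'E'
from h import *
import pickle
c=pickle.load(open("cf.pkl","rb")); im=cv2.imread("pics/wf.png"); v=im.astype(int)
px=lambda x,y:(130+x/2.728,40+y/2.727)
cone=onplane(c,[px(339,338)],.088)[0]; print("cone",cone.round(4),"hub top",onplane(c,[px(338,333)],.082)[0].round(4))
# arm edges: strongest grey gradients either side of the bar, rows
gray=cv2.GaussianBlur(cv2.cvtColor(im,cv2.COLOR_BGR2GRAY).astype(np.float32),(3,3),0)
L=[];Rr=[]
for row in range(186,230,4):
    g=np.diff(gray[row]); l=240+np.argmin(g[240:250]); r=254+np.argmax(np.abs(g[254:264])); L.append((l+.5,row)); Rr.append((r+.5,row))
l=onplane(c,L,.076); r=onplane(c,Rr,.076); 
for a,b,x,y in zip(L,Rr,l,r): print(a,b[0],round(np.linalg.norm(x-y)*1000,1))
for nm,e in (("L",l),("R",r)):
    vx=cv2.fitLine(e[:,:2].astype(np.float32),cv2.DIST_HUBER,0,.01,.01).ravel(); print(nm,np.degrees(np.arctan2(vx[1],vx[0])))
m=((l+r)/2-cone)[:,:2]; print("arm centre bearings",np.degrees(np.arctan2(m[:,1],m[:,0])).round(2))
for a,ce,s in blobs((v[...,2]>90)&(v[...,1]<75)&(v[...,0]<80)): d=onplane(c,[ce],.047)[0]-cone; print("red",a,ce,np.degrees(np.arctan2(d[1],d[0])),np.hypot(*d[:2]))
d=onplane(c,[px(369,501)],.089)[0]-cone; print("post",np.degrees(np.arctan2(d[1],d[0])),np.hypot(*d[:2]))
E
```

```text
cone [0.5575 0.213  0.088 ] hub top [0.5565 0.2129 0.082 ]
(np.float64(244.5), 186) 259.5 15.2
(np.float64(243.5), 190) 259.5 16.3
(np.float64(243.5), 194) 258.5 15.3
(np.float64(243.5), 198) 258.5 15.4
(np.float64(243.5), 202) 258.5 15.4
(np.float64(243.5), 206) 262.5 19.6
(np.float64(243.5), 210) 259.5 16.6
(np.float64(242.5), 214) 259.5 17.7
(np.float64(241.5), 218) 259.5 18.8
(np.float64(240.5), 222) 259.5 19.9
(np.float64(242.5), 226) 260.5 19.0
L -20.842628
R -15.107232
arm centre bearings [-22.13 -22.38 -22.57 -21.93 -21.41 -18.4  -20.05 -20.35 -20.6  -20.82
 -19.23]
red 484 [116.7  61.6] -142.05662019865693 0.17060096642165254
red 77 [197.4 178.2] -87.58902352722643 0.06697386889917613
red 45 [ 28.  215.5] -92.78129349250892 0.273603220157008
post -6.383554445272629 0.06096126686174976
```

```bash
python3 - <<'E'
from h import *
import pickle
y=0.
manip.servo_line([.612,.133,.19],down(y),vel=.2); manip.servo_line([.612,.133,.115],vel=.12); manip.sleep(.25)
c,im=shot("wrist","pics/wg.png"); pickle.dump(c,open("cg.pkl","wb")); print(manip.current_clock(),manip.current_tool_pos())
P=[[.558,.213,.082],[.619,.2055,.089],[.639,.187,.106],[.5605,.1457,.047]]; uv=project(c,P); print(uv.round(1))
cx,cy=uv[1].astype(int)
cv2.imwrite("pics/wg2.png",cv2.resize(im[max(cy-75,0):cy+75,cx-110:cx+90,::-1],(800,600),interpolation=cv2.INTER_CUBIC)); print(cx,cy)
E
```

```text
38.175 [0.61246776 0.13308982 0.11576026]
[[172.5 103. ]
 [264.3 114.3]
 [298.1 145.3]
 [192.8 188.6]]
264 114
```

View pics/wg2.png

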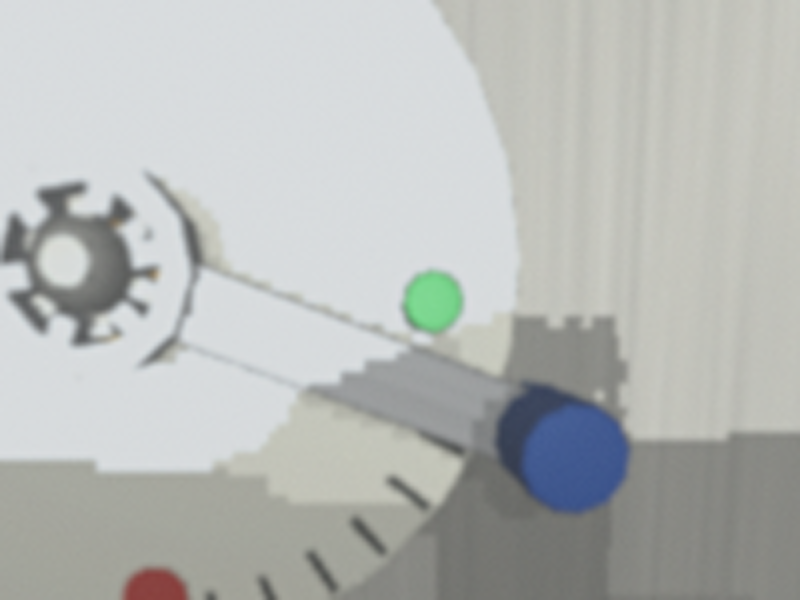

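```bash
python3 - <<'E'
from h import *
import pickle
effector.close(10); print(manip.current_finger_gap())
ax=np.array([.558,.213]); b=np.radians(-18.); u=np.array([np.cos(b),np.sin(b)]); t=np.array([-u[1],u[0]])
D=lambda s:ax+.085*u+t*s
manip.servo_line([*D(-.042),.115],down(b),vel=.12); manip.servo_line([*D(-.042),.078],vel=.08); manip.sleep(.2)
f0,t0=F(6); s=-.042; print(manip.current_tool_pos(),f0.round(2))
while s<-.010:
    s+=.002 if s<-.0305 else .0004
    manip.servo_line([*D(s),.078],vel=.02); f,_=F(3); f=f-f0
    if s>-.0285: print(round(s,4),((manip.current_tool_pos()[:2]-ax-.085*u)@t).round(4),"push",(-f[:2]@t).round(2),f.round(2))
    if -f[:2]@t>2.5 or abs(f[2])>5: break
print(manip.current_clock()); pickle.dump((s,f0),open("st5.pkl","wb"))
E
```

```text
0.0001702567743814325
[0.62624731 0.14689757 0.07854688] [0.12 0.59 0.02]
-0.0284 -0.0284 push 0.54 [-0.14 -0.52 -0.49]
-0.028 -0.028 push 0.48 [-0.12 -0.46  0.15]
-0.0276 -0.0276 push 0.93 [ 0.37 -1.1  -0.09]
-0.0272 -0.0272 push 0.53 [ 0.32 -0.66  0.26]
-0.0268 -0.0268 push 0.75 [-0.05 -0.78  0.33]
-0.0264 -0.0264 push 0.78 [-0.07 -0.8   0.06]
-0.026 -0.026 push 0.65 [-0.07 -0.66  0.12]
-0.0256 -0.0256 push 0.37 [ 0.09 -0.42  0.42]
-0.0252 -0.0252 push 1.11 [ 0.04 -1.18 -0.4 ]
-0.0248 -0.0248 push 0.88 [-0.25 -0.84 -0.08]
-0.0244 -0.0243 push 0.11 [ 0.04 -0.13 -0.05]
-0.024 -0.0239 push 0.5 [-0.02 -0.52  0.25]
-0.0236 -0.0236 push 0.53 [-0.1  -0.52 -0.09]
-0.0232 -0.0232 push 0.78 [-0.44 -0.68 -0.17]
-0.0228 -0.0228 push 0.67 [ 0.17 -0.76 -0.13]
-0.0224 -0.0224 push 0.36 [-0.16 -0.33 -0.14]
-0.022 -0.022 push 0.7 [-0.37 -0.62  0.2 ]
-0.0216 -0.0216 push 1.25 [-0.06 -1.3  -0.27]
-0.0212 -0.0212 push 0.38 [-0.02 -0.4   0.4 ]
-0.0208 -0.0209 push 0.87 [ 0.47 -1.07 -0.36]
-0.0204 -0.0204 push 1.34 [ 0.15 -1.46  0.46]
-0.02 -0.02 push 1.57 [ 0.34 -1.76  0.09]
-0.0196 -0.0197 push 1.1 [ 0.29 -1.25  0.74]
-0.0192 -0.0193 push 2.02 [ 0.29 -2.22  0.06]
-0.0188 -0.0189 push 2.22 [ 0.49 -2.5   0.34]
-0.0184 -0.0187 push 2.94 [ 0.25 -3.17  0.84]
51.4917
```

```bash
python3 - <<'E'
from h import *
import pickle
s,f0=pickle.load(open("st5.pkl","rb"))
ax=np.array([.558,.213]); b=np.radians(-18.); u=np.array([np.cos(b),np.sin(b)]); t=np.array([-u[1],u[0]])
D=lambda s:ax+.085*u+t*s
for _ in range(4):
    s+=.0004; manip.servo_line([*D(s),.078],vel=.02); f,_x=F(2); f=f-f0
    print(round(s,4),((manip.current_tool_pos()[:2]-ax-.085*u)@t).round(4),"push",(-f[:2]@t).round(2))
    if -f[:2]@t>4.5: break
c1,i1=shot("wrist","pics/wp.png")
manip.servo_line([*D(s-.004),.078],vel=.02); manip.servo_line([*D(-.05),.078],vel=.1)
manip.servo_line([.612,.133,.115],down(0),vel=.12); manip.sleep(.2)
c,im=shot("wrist","pics/wk.png"); print(manip.current_clock(),manip.current_force())
uv=project(c,[[.619,.2055,.089]])[0].astype(int); u1=project(c1,[[.619,.2055,.089]])[0].astype(int); print(uv,u1)
def crop(i,q): x=min(max(q[0]-110,0),312); y=min(max(q[1]-75,0),234); return cv2.resize(i[y:y+150,x:x+200,::-1],(400,300),interpolation=cv2.INTER_CUBIC)
cv2.imwrite("pics/k2.png",np.vstack([cv2.resize(crop(im,uv),(400,300)),crop(i1,u1)]))
cv2.imwrite("pics/k3.png",cv2.resize(im[max(uv[1]-75,0):uv[1]+75,uv[0]-110:uv[0]+90,::-1],(800,600),interpolation=cv2.INTER_CUBIC))
E
```

```text
-0.018 -0.0186 push 3.6
-0.0176 -0.0183 push 5.39
53.6167 [ 0.0620993   0.01962489 -0.4104984 ]
[266 114] [209 191]
```

View pics/k3.png

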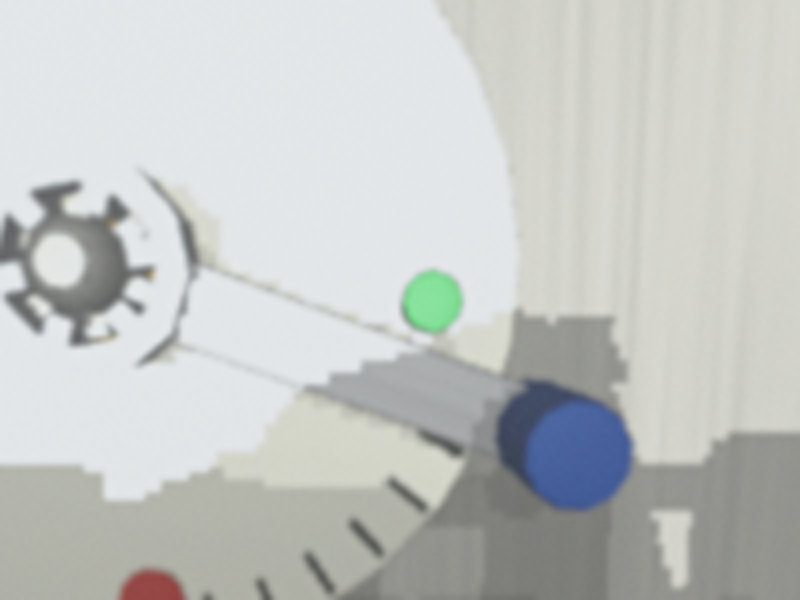

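```bash
python3 - <<'E'
from h import *
c=viewer.get_calibration("wrist"); px=lambda x,y:(156+x/4,39+y/4)
cone=onplane(c,[px(62,258)],.088)[0]
def br(n,p,z):
    d=onplane(c,[p],z)[0]-cone; print(n,np.degrees(np.arctan2(d[1],d[0])).round(2),(np.hypot(*d[:2])*1e3).round(1))
print(cone.round(4)); br("grip top",px(576,454),.106); br("grip z.1",px(576,454),.1); br("post",px(433,301),.089)
im=cv2.imread("pics/wk.png").astype(int)
for a,ce,s in blobs((im[...,2]>90)&(im[...,1]<80)&(im[...,0]<90)): br("red %d"%a,ce,.047)
for n,p in (("e1",px(205,267)),("e2",px(325,313)),("e3",px(415,345)),("e4",px(500,377)),("l1",px(185,346)),("l2",px(300,387)),("l3",px(455,447))):
    q=onplane(c,[p],.076)[0][:2]; print(n,q.round(4))
# post base vs arm: predicted arm upper edge for contact (post centre to edge =5 mm)
for A in (-18,-21):
    a=np.radians(A);u=np.array([np.cos(a),np.sin(a)]);n=np.array([-u[1],u[0]])
    P=[[*(cone[:2]+u*r+n*sgn*.007),.076] for sgn in (1,-1) for r in (.03,.06,.075)]+[[*(cone[:2]+u*.085),.106]]
    print(A,((project(c,P)-[156,39])*4).round(0).tolist())
E
```

```text
[0.5584 0.2122 0.088 ]
grip top -20.0 85.7
grip z.1 -20.18 86.9
post -6.49 59.8
red 151 -88.27 66.4
red 617 -138.91 156.3
red 818 -48.45 337.9
e1 [0.5793 0.2114]
e2 [0.5997 0.2038]
e3 [0.6152 0.1984]
e4 [0.6301 0.193 ]
l1 [0.5753 0.1983]
l2 [0.5951 0.1913]
l3 [0.6224 0.1808]
-18 [[262.0, 278.0], [429.0, 334.0], [511.0, 361.0], [240.0, 358.0], [403.0, 412.0], [484.0, 438.0], [579.0, 434.0]]
-21 [[262.0, 288.0], [425.0, 352.0], [504.0, 384.0], [235.0, 366.0], [396.0, 428.0], [474.0, 459.0], [568.0, 462.0]]
```

View pics/k2.png

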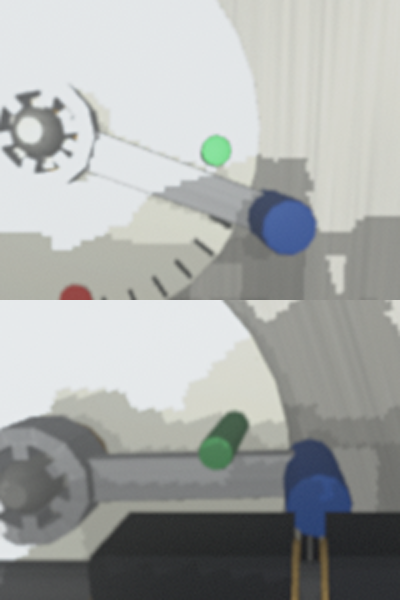

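```bash
python3 - <<'E'
from h import *
c=dict(viewer.get_calibration("wrist")); T=R.from_quat(manip.current_tcp_rot())
off=T.inv().apply(c["eye"]-manip.current_tool_pos()); rel=T.inv()*R.from_quat(c["attitude"])
ax=np.array([.558,.213]); b=np.radians(-18.); u=np.array([np.cos(b),np.sin(b)]); t=np.array([-u[1],u[0]])
p=np.array([*(ax+.085*u+t*-.0183),.0783]); T1=R.from_quat(down(b))
c1=dict(c); c1["eye"]=p+T1.apply(off); c1["attitude"]=(T1*rel).as_quat()
px=lambda x,y:(99+x/2,116+(y-300)/2)
def br(n,q,z,o):
    d=onplane(c1,[q],z)[0]-o; print(n,np.degrees(np.arctan2(d[1],d[0])).round(2),(np.hypot(*d[:2])*1e3).round(1))
o=onplane(c1,[px(14,487)],.088)[0]; print("cone",o.round(4))
br("post",px(216,453),.089,o)
e=onplane(c1,[px(100,459),px(195,456),px(280,453)],.076); l=onplane(c1,[px(100,501),px(150,500),px(210,497)],.076)
for n,q in (("up",e),("lo",l)): print(n,q[:,:2].round(4).tolist(),np.degrees(np.arctan2(*(q[-1]-q[0])[1::-1])))
pc=onplane(c1,[px(216,453)],.089)[0][:2]; d=(e[-1]-e[0])[:2]; d/=np.linalg.norm(d); w=pc-e[0][:2]; print("post centre to upper edge mm",1e3*(d[0]*w[1]-d[1]*w[0]))
# same for the present (released) picture
px2=lambda x,y:(156+x/4,39+y/4)
e=onplane(c,[px2(205,267),px2(325,313),px2(415,345)],.076); pc=onplane(c,[px2(433,301)],.089)[0][:2]; d=(e[-1]-e[0])[:2]; d/=np.linalg.norm(d); w=pc-e[0][:2]; print("released mm",1e3*(d[0]*w[1]-d[1]*w[0]),np.degrees(np.arctan2(d[1],d[0])))
E
```

```text
cone [0.5584 0.2139 0.088 ]
post -7.97 59.4
up [[0.5798, 0.2123], [0.6077, 0.2043], [0.6324, 0.1972]] -15.979599470999746
lo [[0.5744, 0.1999], [0.5894, 0.1954], [0.6074, 0.1906]] -15.696322687067413
post centre to upper edge mm 3.9396733448460046
released mm 7.501714464742085 -19.87053531677548
```

```bash
python3 - <<'E'
from h import *
ax=np.array([.558,.213]); b=np.radians(-18.); u=np.array([np.cos(b),np.sin(b)]); t=np.array([-u[1],u[0]])
D=lambda s:ax+.085*u+t*s
manip.servo_line([*D(-.042),.078],down(b),vel=.12); manip.sleep(.1); f0,_=F(4)
manip.servo_line([*D(-.0245),.078],vel=.06); manip.servo_line([*D(-.0194),.078],vel=.008)
s=-.0194
while s<-.0172:
    s+=.0003; manip.servo_line([*D(s),.078],vel=.006); f,_=F(3); n=-(f-f0)[:2]@t
    print(round(s,4),n.round(2))
    if n>1.9: break
manip.servo_line([*D(s-.0007),.078],vel=.001); manip.servo_line([*D(s-.002),.078],vel=.002)
manip.servo_line([*D(-.045),.078],vel=.1); print(manip.current_clock())
manip.servo_line([.612,.133,.115],down(0),vel=.12); manip.sleep(.2)
c,im=shot("wrist","pics/wm.png"); print(manip.current_clock(),manip.current_force().round(2))
uv=project(c,[[.619,.2055,.089]])[0].astype(int); x0,y0=uv[0]-110,uv[1]-75; print(x0,y0)
a=cv2.imread("pics/wk.png")
hs=lambda i:blobs((i[...,0]>110)&(i[...,2]<100)&(i[...,1]<130)&(np.arange(512)>240)[None]&(np.arange(384)<200)[:,None],60)
print(hs(a.astype(int)),hs(im[:,:,::-1].astype(int)))
cv2.imwrite("pics/m2.png",cv2.resize(im[y0:y0+150,x0:x0+200,::-1],(800,600),interpolation=cv2.INTER_CUBIC))
E
```

```text
-0.0191 1.13
-0.0188 2.02
57.475
58.2167 [-0.85 -0.87 -0.78]
156 39
[(632, array([455.2,  69.6]), array([441,   0,  38, 142], dtype=int32)), (1539, array([483.9,  67.8]), array([461,   0,  51, 146], dtype=int32)), (901, array([503.5, 112.5]), array([491,  48,  21, 104], dtype=int32)), (591, array([299.7, 152.2]), array([287, 137,  27,  30], dtype=int32))] [(623, array([455.1,  69.3]), array([440,   0,  38, 142], dtype=int32)), (1503, array([483.3,  68.1]), array([461,   0,  51, 146], dtype=int32)), (908, array([503.5, 112.3]), array([491,  47,  21, 105], dtype=int32)), (586, array([299.7, 152.4]), array([287, 138,  27,  29], dtype=int32))]
```

View pics/m2.png

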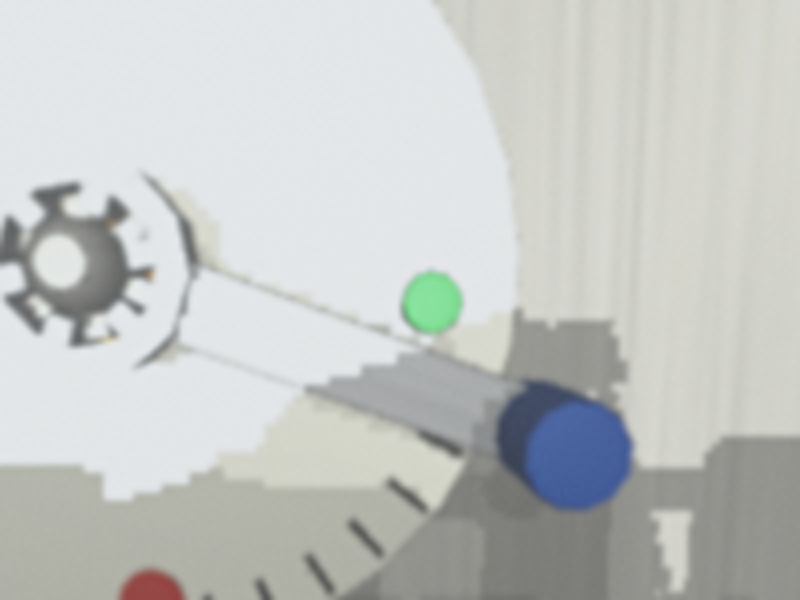

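```bash
python3 - <<'E'
from h import *
manip.sleep(.4); c,im=shot("wrist","pics/wz.png"); i=im[:,:,::-1].astype(int)
print([b for b in blobs((i[...,0]>110)&(i[...,2]<100)&(i[...,1]<130)&(np.arange(512)>240)[None]&(np.arange(384)<200)[:,None],60) if b[1][0]<400],manip.current_clock(),manip.current_force().round(2))
manip.hand_in()
E
```

```text
[(584, array([298.7, 151.7]), array([286, 137,  26,  29], dtype=int32))] 58.6667 [ 0.17 -0.25  0.39]
the job is handed in; nothing more can be done
```

I handed the job in at 58.7 s. The lever went fully home and I swung it to the green post, but my last pictures suggest it settled just short of the post after I let go.

- **Grasp:** I took the lever by its hub flats (finger gap 35.7 mm) and slid it over the pilot without side contact.
- **Finding the keyways:** I started with the lever pointing at the red dot and turned it anticlockwise under about 6 N until the hub dropped. The keys measured almost exactly ±30° from the dot, so the two nearest settings tied within my accuracy. I used the anticlockwise one.
- **Seating:** The hub stopped 12.0 mm below where it had ridden on the key tops, under 6.7 N, which matches fully home. I did not measure its height again after letting go.
- **Swing:** I turned it gently until the wrist torque jumped to about 0.47 N m at the post, eased back to about 0.22 N m, and opened the fingers.
- **Check that disagreed:** After release the camera showed a gap at the post, so I nudged the grip twice with closed fingers, to 5.4 N and then 2.0 N with a slow retreat.
    - While pushed, the arm touched the post.
    - After each retreat it rested at the same place, about 68° from the dot instead of 70°, an apparent 2–3 mm gap. I think the lever falls back within the spline's play, but I did not confirm that.
- **Final state:** Between the last two pictures the grip moved about 1 pixel (under 1 mm), so it was essentially still. The gripper touched nothing, and I saw nothing else on the bench disturbed.

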